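Press the sediment bowl onto the fuel tap and swing it down

ROBOT

A 7-joint arm with a two-finger parallel gripper is mounted at the origin on the work surface. World frame = base frame: x ahead of the robot, y to its left, z up, the work surface at z = 0. Lengths are in m, angles in rad, forces in N, time in s.
With the tool pointing down it reaches from about 0.425 to 0.875 m from the base axis. Payload 8.4 kg.
Tool frame: the origin (TCP) lies midway between the tips of the shut fingers; the grasp point (between the pads) lies 19 mm behind it; y points along the fingers, z is the direction in which the jaws open and shut, and the axes are right-handed (so a half turn about y gives the same grasp; the last joint's range is limited). The gripper opens to 87 mm and grips with 3 to 60 N. Pads are 19 mm wide; open, the fingers measure 117 mm over their backs; the gripper's body (75 mm by 190 mm) begins 51 mm behind the grasp point.
Start: joints at [1.223, 0.333, 0.04, 1.465, -0.013, 1.343, -0.059], TCP at [0.16, -0.63, 0.223] pointing down, gripper open.
Joint ranges: [-2.58, 2.58], [-0.38, 2.09], [-1.3, 1.39], [0.25, 2.4], [-1.5, 4.64], [0.08, 2.09], [-2.65, 2.65]. Speed limits (rad/s): [2.22, 2.22, 2.79, 2.79, 3.14, 3.14, 3.14].

INTERFACE

Orientations are given as a unit quaternion [w, x, y, z].
In Python, from plant import robot, eoat, solver, readout, eyes, close_job gives the robot as it stands. Calls block until the motion is done:
- robot.move_ptp(position, orientation): joint-space move of the TCP to a pose.
- robot.line_to(position, max_speed=0.15, attitude=None, threshold=None): straight line of the TCP; attitude=None keeps the orientation; max_speed is the mean speed in m/s. With threshold (N) it stops when the force on the tool has changed by that much, and returns True; else False.
- robot.goto_joints(angles): joint-space move.
- eoat.command_gripper(opening): finger opening in m; the grip force is fixed at half the most; returns when the fingers have stopped.
- robot.sleep(seconds).
- solver.inverse_kinematics(position, orientation): joint angles nearest the present ones, or None.
- readout.observe(): the state.
- eyes.snapshot(name): name is "scene" or "side" or "wrist"; returns the picture (384x512x3 uint8, red, green, blue); there is no depth.
- eyes.camera_model(name): a dict with "fovy" (degrees; the focal length in pixels is half the picture's height over the tangent of half this angle, whatever the lens; pixels are square), "cx", "cy" (the principal point, pixels), "k1" (the pictures are not rectified: a ray, as slopes to the right and down, at radius r is drawn at 1 + k1 r^2 times it, then the intrinsics apply), "eye" and "attitude" of the camera in the world. Camera axes: x right, y up, looking along -z (the intrinsics and any distortion apply to the point x, -y, -z); pixel columns grow to the right and rows downward; lengths in m; the calibration is good to about 2 mm. A picture is of the moment at which its call begins: read the wrist's pose just before it. camera_model takes no time and is no camera call; for the wrist camera it gives the pose at the moment of the call.
A pose or a line that the arm cannot do raises robot.Unreachable and nothing moves.
- close_job(): hands the job in, once; it reports no verdict.
The state is a dict: "time": time; "joint_positions": joint angles; "qvel": joint speeds; "effort": joint torques, N m; "tcp_pos": TCP position; "eef_rot": TCP orientation; "ft_force": force on the tool from outside, world axes, zero at the start; "moment": the same for the moment, N m; "gripper_width": finger opening in m.
Only numpy, scipy, OpenCV 4.12 (cv2) and the standard library are available. Lean on these libraries where they do the work, as an engineer would, in place of code of your own. Each camera call takes 0.05 s, during which the arm holds its last target.

TASK

Push the orange sediment bowl, mouth first, onto the brass fuel tap's tapered spigot until its rim is fully home against the brass collar and friction alone holds it, without crushing it. Do this while the spigot still points up, then swing the tap over with its red crank pin as far as it goes, so that the bowl hangs below the tap, and let go of everything. Leave the tyre hub, the gap gauge and the bin of old spark plugs as they are.

Things in the scene. Friction and masses are not known exactly. Their poses are not given: they have to be found in the camera images.
- bowl: loose orange plastic sediment bowl (round cup, 70 g), 38 mm outside diameter, 44 mm tall, standing mouth down on the bench. Origin: centre of its open mouth; z points to the closed end. Outside straight, gripped anywhere; bore 40 mm deep, tapering 1 in 10 on radius from 13.7 mm radius at the mouth (widened to 16 mm in the first 4 mm). Turn about z does not matter
- collar (a point): centre of the face of the brass collar (38 mm diameter) at the spigot's foot; z along the spigot to its tip, y along the pivot axis to the crank. Seated, the bowl's origin is here, its z along this z. Spigot and collar are sprung: under a push they sink along the spigot (4 N to start, 22 N at the 22 mm hard stop) and rise again. Over 80 N of contact force in all crushes bowl or tap
- pivot (a point): pivot point of the tap, midway between the holder's two blue uprights, 120 mm above the bench; the unpushed collar is 46 mm from it along the spigot. Axes as at collar. The uprights (34 mm fore and aft, 8 mm thick, centred 34 mm to either side) end 12 mm above the pivot; the base plate is 120 x 110 x 8 mm, fixed to the bench
- pin (a point): middle of the round red crank pin, 12 mm diameter, parallel to the pivot axis, free length 56 mm, 60 mm from the pivot axis and 90 mm to the side (along y) of the spigot, free space round it; the crank arm (8 mm thick) is 31 mm inward. Seen along the pivot axis the pin is a quarter turn from the spigot, behind it while the spigot points up. Axes as at collar
- tap (a joint): swing of tap, spigot and crank about the level pivot axis (rad): 0 = spigot straight up, growing as it leans away from the pin's side, towards the robot, and down; hard stop at 2.6, spigot hanging steeply down. The pin rises over the top from the far side to the robot's side. Stays where left: friction 0.45 N m, about 8 N at the pin
- hub: bystander: black rubber mower tyre hub, 90 mm diameter, 36 mm high, lying flat; origin at the centre of its underside
- gauge: bystander: chrome gap wheel gauge, a disc 60 mm diameter (76 mm over its wires), 9 mm thick, lying flat; origin at the centre of its underside
- plug_bin (a joint): bystander: tilt of the green bin of spent spark plugs on its bracket (rad), 0 = level; it turns easily and stays where left
- bin_top (a point): centre of the green bin's rim plane, 80 mm above the bench; the bin is 110 x 140 x 60 mm, its bracket 170 mm wide
- spigot_tip (a point): tip of the tapered spigot, 34 mm from the collar, axes as at collar. Split brass taper of four springy leaves, radius 14.9 mm at the collar tapering 1 in 10 to 12 mm below its rounded tip. The bowl starts to grip with its rim about 12 mm from the collar; the push needed grows to 12 to 20 N (it varies) before the rim is home.
There are look-alikes about, which are no part of the job. Of the things shaped like the bowl, the orange one is meant.

How it is judged:
On the way:
1. the bowl is pressed home on the spigot (rim within 3 mm of the collar, origin within 4.5 mm, axes in line to 0.1 rad) while the spigot still points up (swing under 0.9 rad) (z of bowl in the frame of collar below 0.003 m and distance between bowl and collar below 0.0045 m and angle between the z axis of bowl and the z axis of collar, either way round below 0.1 rad and value of joint tap below 0.9 rad), for 0.2 s.
At the end, for the whole second after the job is handed in: the tap is swung over to its stop (swing above 2.4 rad) with the bowl hanging from it at rest, its rim within 5 mm of the collar (origin within 6.5 mm) and in line with the spigot to 0.1 rad, held by friction alone (value of joint tap above 2.4 rad and z of bowl in the frame of collar below 0.005 m and distance between bowl and collar below 0.0065 m and angle between the z axis of bowl and the z axis of collar, either way round below 0.1 rad and linear speed of bowl below 0.02 m/s); the robot touches nothing.
It fails at once if the bowl or the tap is crushed (over 80 N of contact force between them in all) (contact force between bowl and holder above 80 N).
It fails at once if the tyre hub is disturbed (moved over 20 mm) (distance of hub from where it was at the start of the episode above 0.02 m).
It fails at once if the gap gauge is disturbed (moved over 20 mm) (distance of gauge from where it was at the start of the episode above 0.02 m).
It fails at once if the bin of spark plugs is tipped (over 0.15 rad) (value of joint plug_bin above 0.15 rad or value of joint plug_bin below -0.15 rad).
It also fails if it takes over 72 s, if anything falls off the work surface, if the arm or the gripper's body presses on something with over 40 N, if the wrist force passes 120 N, or if a joint passes its speed limit or range.

## Working session

There is one attempt and no reset: what is moved stays moved. The work goes in short steps, each a Python script; the robot and the scene stay as the last script left them, time stands still between calls to the robot, and variables do not carry over. Pictures are saved under pics/ and viewed, and the job is handed in when it is done.

```bash
ls; mkdir -p pics; python3 - <<'E'
from plant import robot, eoat, solver, readout, eyes
import cv2
s=readout.observe(); print(s)
for n in ["scene","side","wrist"]:
    print(n,eyes.camera_model(n))
    im=eyes.snapshot(n); cv2.imwrite(f"pics/{n}0.png",im[:,:,::-1])
E
```

```text
pics
{'time': 0.0, 'joint_positions': array([ 1.22280377,  0.33390952,  0.0398775 ,  1.46631403, -0.01341917,
        1.34330868, -0.05849394]), 'qvel': array([ 0.00019077,  0.00086794, -0.00110933, -0.00126477,  0.00013811,
       -0.00111374, -0.00034592]), 'effort': array([-7.73996344e-04, -6.56352139e+01,  1.33426096e+00, -4.03801918e+01,
       -6.00220473e-02,  4.47874214e-02,  1.66521131e-04]), 'tcp_pos': array([ 0.15990416, -0.62951376,  0.2216393 ]), 'eef_rot': array([ 0.08762097, -0.08783478,  0.70222533, -0.70106148]), 'ft_force': array([0.34049816, 0.29798329, 0.29521716]), 'moment': array([-0.0277656 , -0.01002746,  0.03198544]), 'gripper_width': 0.08690315420027823}
scene {'fovy': 49.68254336672278, 'cx': 249.74854848573116, 'cy': 192.15496404203554, 'k1': -0.03031933999626421, 'eye': array([ 1.28193146, -0.1931718 ,  0.67898671]), 'attitude': array([0.70875796, 0.38306046, 0.27986587, 0.52211296])}
side {'fovy': 57.24092794455386, 'cx': 257.5315692673656, 'cy': 184.0286661342269, 'k1': -0.09864004062262706, 'eye': array([ 0.25820165, -0.58160455,  0.88159594]), 'attitude': array([ 0.91365999,  0.35651405, -0.07662574, -0.17958746])}
wrist {'fovy': 70.31140584140373, 'cx': 248.97652593864456, 'cy': 196.31714245309564, 'k1': -0.058007504152510145, 'eye': array([ 0.24045343, -0.60902859,  0.38397715]), 'attitude': array([ 0.78029851, -0.12052432,  0.09431914, -0.60639264])}
```

View pics/scene0.png

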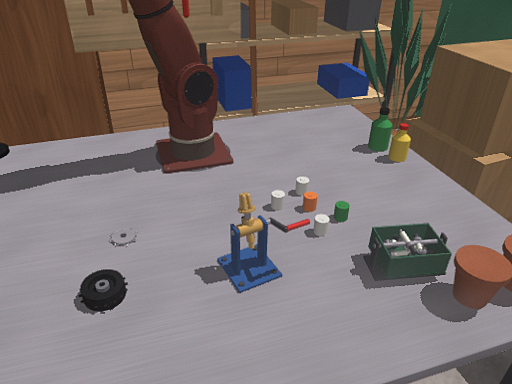

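View pics/side0.png

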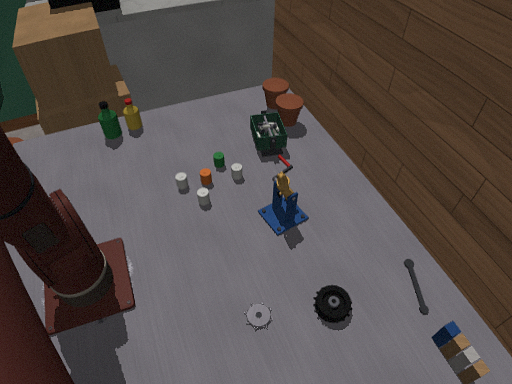

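View pics/wrist0.png

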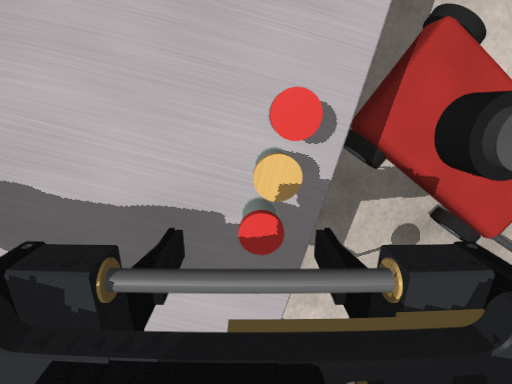

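Candidates for the bowl: orange cup, scene (310,202) / side (206,178). Look-alikes are white cups at scene (278,200), (302,186) and (321,225), a green cup at (342,211), and flower pots at (480,275). I choose the orange cup and will check it in a crop.

```bash
python3 - <<'E'
import cv2
a=cv2.imread("pics/scene0.png"); b=cv2.imread("pics/side0.png")
cv2.imwrite("pics/c1.png",cv2.resize(a[170:300,200:360],None,fx=5,fy=4.6,interpolation=cv2.INTER_CUBIC)[:600,:800])
cv2.imwrite("pics/c2.png",cv2.resize(b[140:240,165:315],None,fx=5,fy=5,interpolation=cv2.INTER_CUBIC))
E
```

```text
(no output)
```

View pics/c1.png

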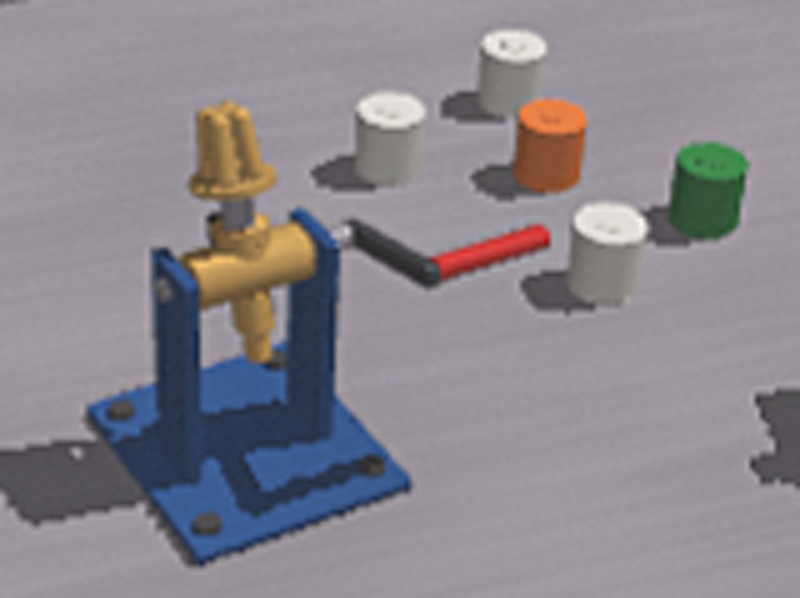

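View pics/c2.png

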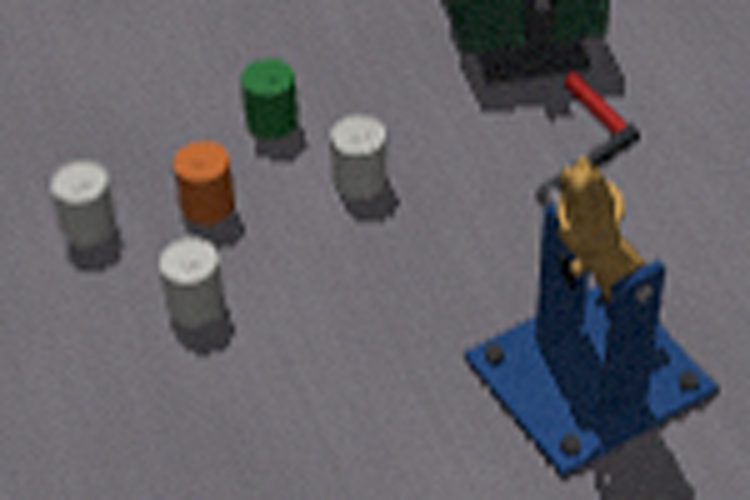

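```bash
cat > h.py <<'E'
import numpy as np, cv2
from scipy.spatial.transform import Rotation as R
from scipy.optimize import least_squares
from plant import robot, eoat, solver, readout, eyes
def Rq(q): return R.from_quat([q[1],q[2],q[3],q[0]])
def qw(r):
    q=r.as_quat(); return np.array([q[3],q[0],q[1],q[2]])
def foc(m): return 192/np.tan(np.radians(m['fovy'])/2)
def proj(m,P):
    P=np.atleast_2d(P); c=Rq(m['attitude']).inv().apply(P-m['eye'])
    x=c[:,0]/-c[:,2]; y=-c[:,1]/-c[:,2]; k=1+m['k1']*(x*x+y*y); f=foc(m)
    return np.c_[m['cx']+f*k*x, m['cy']+f*k*y]
def ray(m,uv):
    f=foc(m); K=np.array([[f,0,m['cx']],[0,f,m['cy']],[0,0,1.]])
    p=cv2.undistortPoints(np.array([[uv]],float),K,np.array([m['k1'],0,0,0.]))[0,0]
    d=Rq(m['attitude']).apply([p[0],-p[1],-1]); return d/np.linalg.norm(d)
def onplane(m,uv,z):
    d=ray(m,uv); return m['eye']+d*(z-m['eye'][2])/d[2]
def tri(obs):
    A=np.zeros((3,3));b=np.zeros(3)
    for m,uv in obs:
        d=ray(m,uv);Q=np.eye(3)-np.outer(d,d);A+=Q;b+=Q@m['eye']
    p=np.linalg.solve(A,b)
    return p,[proj(m,p)[0]-np.array(uv) for m,uv in obs]
def save(n,im,crop=None,k=1):
    if crop: x0,y0,x1,y1=crop; im=im[y0:y1,x0:x1]
    cv2.imwrite(f"pics/{n}.png",cv2.resize(im[:,:,::-1],None,fx=k,fy=k,interpolation=cv2.INTER_CUBIC))
E
python3 - <<'E'
from h import *
sc=eyes.camera_model("scene"); sd=eyes.camera_model("side")
cs=lambda x,y:(200+x/5-.4,170+y/4.6-.4); cd=lambda x,y:(165+x/5-.4,140+y/5-.4)
P={'bowltop':[(551,118),(203,160)],'tip':[(228,107),(581,168)],'pinend':[(545,236),(572,78)],'pinroot':[(433,272),(633,130)],
'b1':[(120,410),(571,445)],'b2':[(207,524),(689,380)],'b3':[(275,358),(494,355)],
}
for n,(a,b) in P.items():
    p,r=tri([(sc,cs(*a)),(sd,cd(*b))]); print(n,p.round(4),np.round(r,1).tolist())
print(onplane(sc,cs(551,118),.044),onplane(sd,cd(203,160),.044))
for n,i in [('b1',0),('b2',0),('b3',0)]: print(n,onplane(sc,cs(*P[n][0]),.011),onplane(sd,cd(*P[n][1]),.011))
print('b4',onplane(sc,cs(372,467),.011))
for n,uv in [('hub',(104,284)),('gauge',(123,237)),('binc',(408,236)),('w1',(278,194)),('w2',(302,180)),('w3',(321.5,218)),('g',(342,205))]: print(n,onplane(sc,uv,{'hub':.036,'gauge':.009,'binc':.08}.get(n,.044)).round(3))
E
```

```text
bowltop [0.4234 0.2507 0.0421] [[-0.1, 0.1], [-0.1, -0.1]]
tip [0.5832 0.0159 0.1961] [[-0.3, 0.4], [-0.2, -0.3]]
pinend [0.6402 0.1418 0.1357] [[-0.2, 0.2], [-0.1, -0.2]]
pinroot [0.654  0.0841 0.1378] [[-0.3, 0.3], [-0.1, -0.3]]
b1 [ 0.5663 -0.0328  0.0086] [[-0.3, 0.2], [-0.2, -0.2]]
b2 [ 0.6556 -0.016   0.0092] [[-0.3, 0.2], [-0.1, -0.2]]
b3 [0.5502 0.0491 0.009 ] [[-0.4, 0.4], [-0.2, -0.4]]
[0.42530453 0.25004949 0.044     ] [0.42299774 0.24814733 0.044     ]
b1 [ 0.56827346 -0.03249496  0.011     ] [ 0.56553771 -0.0352562   0.011     ]
b2 [ 0.65685449 -0.01576201  0.011     ] [ 0.65483233 -0.01802609  0.011     ]
b3 [0.55138975 0.04970356 0.011     ] [0.5496184  0.04606742 0.011     ]
b4 [0.64208097 0.06678211 0.011     ]
hub [ 0.597 -0.3    0.036]
gauge [ 0.414 -0.255  0.009]
binc [0.693 0.37  0.08 ]
w1 [0.394 0.168 0.044]
w2 [0.345 0.261 0.044]
w3 [0.53  0.235 0.044]
g [0.494 0.313 0.044]
```

```bash
cat >> h.py <<'E'
def tap(px,py,yaw,phi):
    "returns pivot, R with columns x,y,z of collar axes"
    return np.array([px,py,.12]), R.from_euler('z',yaw)*R.from_euler('y',-phi)
def tappts(px,py,yaw,phi):
    p,r=tap(px,py,yaw,phi); f=lambda v:p+r.apply(v)
    return dict(tip=f([0,0,.08]),pinend=f([.06,.118,0]),pinroot=f([.06,.062,0]),collar=f([0,0,.046]))
def basept(px,py,yaw,v): return np.array([px,py,0])+R.from_euler('z',yaw).apply(v)
E
python3 - <<'E'
from h import *
sc=eyes.camera_model("scene"); sd=eyes.camera_model("side")
cs=lambda x,y:(200+x/5-.4,170+y/4.6-.4); cd=lambda x,y:(165+x/5-.4,140+y/5-.4)
P={'tip':[(228,107),(581,168)],'pinend':[(547,236),(571,76)],'pinroot':[(433,272),(633,130)]}
B={'b1':[(120,410),(571,445)],'b2':[(207,524),(689,380)],'b3':[(275,358),(494,355)],'b4':[(372,467),None]}
sg={'b1':(-1,-1),'b2':(1,-1),'b3':(-1,1),'b4':(1,1)}
def res(q):
    o=[];t=tappts(*q[:4])
    for n,(a,b) in P.items(): o+=[proj(sc,t[n])[0]-cs(*a),proj(sd,t[n])[0]-cd(*b)]
    for n,(a,b) in B.items():
        v=basept(q[0],q[1],q[2],[sg[n][0]*q[4],sg[n][1]*q[5],.010]); o.append(proj(sc,v)[0]-cs(*a))
        if b: o.append(proj(sd,v)[0]-cd(*b))
    return np.concatenate(o)
s=least_squares(res,[.6,.016,.2,.27,.045,.042],loss='soft_l1'); print(s.x.round(4)); print(res(s.x).reshape(-1,2).round(1).tolist())
print({k:v.round(4) for k,v in tappts(*s.x[:4]).items()})
st=readout.observe(); print(Rq(st['eef_rot']).as_matrix().round(3))
m=eyes.camera_model('wrist'); T=Rq(st['eef_rot']); print(T.inv().apply(m['eye']-st['tcp_pos']), (T.inv()*Rq(m['attitude'])).as_matrix().round(3))
# IK test: bowl grasp w/ jaw axis yaw a
for a in np.radians([120,-60,110,-70,130,-50]):
    z=np.array([np.cos(a),np.sin(a),0]); y=np.array([0,0,-1.]); x=np.cross(y,z)
    r=R.from_matrix(np.c_[x,y,z]); 
    for h in (.014,.15): print(np.degrees(a),h,solver.inverse_kinematics([.424,.2495,h],qw(r)))
E
```

```text
[0.6037 0.0169 0.1757 0.2555 0.0458 0.0419]
[[-1.5, 0.2], [0.5, -0.1], [0.0, 0.3], [-0.1, 0.1], [0.7, -0.2], [-1.9, -0.1], [-0.2, -0.3], [-0.3, -0.6], [-0.4, 0.2], [0.1, -0.3], [0.1, 0.2], [-0.0, -0.9], [-0.4, 0.2]]
{'tip': array([0.5838, 0.0133, 0.1974]), 'pinend': array([0.6402, 0.1432, 0.1352]), 'pinroot': array([0.65  , 0.088 , 0.1352]), 'collar': array([0.5923, 0.0148, 0.1645])}
[[-0.969 -0.     0.246]
 [-0.246  0.001 -0.969]
 [ 0.    -1.    -0.001]]
[-0.08307361 -0.16224746 -0.00032675] [[-0.001 -0.953 -0.302]
 [-0.     0.302 -0.953]
 [ 1.    -0.    -0.001]]
119.99999999999999 0.014 [ 0.31831458  0.46379073 -1.08899253  2.01781961  0.50512779  0.95997797
  1.06386334]
119.99999999999999 0.15 [ 0.39570878  0.19967468 -1.10228447  1.89282897  0.19386937  1.16454381
  1.31852239]
-59.99999999999999 0.014 [ 0.12658126  0.35817092 -0.84404851  2.02462016  0.34042832  0.90213683
 -1.94816796]
-59.99999999999999 0.15 [ 0.51258292  0.26090901 -1.25661678  1.88985232  0.26828755  1.18235118
 -1.88472087]
110.0 0.014 [ 0.17756187  0.37966888 -0.90625617  2.02268665  0.37750835  0.91323944
  0.98955257]
110.0 0.15 [ 0.39570878  0.19967468 -1.10228447  1.89282897  0.19386937  1.16454381
  1.14398947]
-70.0 0.014 [ 0.18803349  0.3845445  -0.91923212  2.0223002   0.38560768  0.91580497
 -2.15843662]
-70.0 0.15 [-0.47675386  0.07586184 -0.15185545  1.9279079   0.01262539  1.13872294
 -1.85519686]
130.0 0.014 [ 0.31831458  0.46379073 -1.08899253  2.01781961  0.50512779  0.95997797
  1.23839627]
130.0 0.15 [ 0.39570878  0.19967468 -1.10228447  1.89282897  0.19386937  1.16454381
  1.49305532]
-50.0 0.014 [ 0.09664433  0.34705493 -0.80815705  2.02579438  0.32025764  0.89652768
 -1.7576369 ]
-50.0 0.15 [ 0.52612344  0.2710636  -1.27642858  1.88954478  0.28014566  1.18563557
 -1.72015896]
```

```bash
cat >> h.py <<'E'
def down(a,tilt=0):
    z=np.array([np.cos(a),np.sin(a),0]); y=np.array([0,0,-1.]); x=np.cross(y,z)
    return R.from_matrix(np.c_[x,y,z])
E
python3 - <<'E'
from h import *
r=qw(down(np.radians(120)))
p=readout.observe()['tcp_pos']
robot.line_to([p[0],p[1],.33],max_speed=.25)
robot.move_ptp([.41,.245,.22],r)
s=readout.observe(); print(s['time'],s['tcp_pos'],s['joint_positions'].round(2))
m=eyes.camera_model('wrist'); im=eyes.snapshot('wrist'); save('w1',im)
u=proj(m,[[.424,.2495,.044],[.583,.015,.197],[.424,.2495,0]]); print(u)
np.save('m1.npy',m,allow_pickle=True)
E
```

```text
3.9417 [0.41050824 0.24441013 0.22003117] [ 0.5   0.06 -1.14  1.83  0.06  1.29  1.44]
[[246.88944331 189.48479157]
 [-76.64619151 261.88660154]
 [247.12945245 180.95028112]]
```

View pics/w1.png

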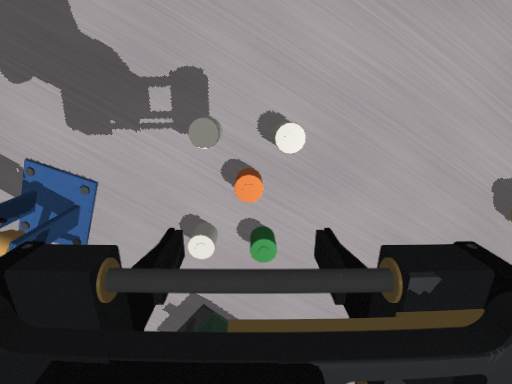

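```bash
python3 - <<'E'
from h import *
im=cv2.imread('pics/w1.png'); save('w1c',im[:,:,::-1],(210,150,290,220),8)
hsv=cv2.cvtColor(im,cv2.COLOR_BGR2HSV); mk=cv2.inRange(hsv,(5,150,120),(20,255,255))[150:220,210:290]
n,l,st,c=cv2.connectedComponentsWithStats(mk); i=1+st[1:,4].argmax(); print(st[i],c[i]+[210,150])
m=np.load('m1.npy',allow_pickle=True).item(); print(onplane(m,c[i]+[210,150],.044))
E
```

```text
[ 25  24  28  28 627] [248.4800638  187.54864434]
[0.42071983 0.24998456 0.044     ]
```

View pics/w1c.png

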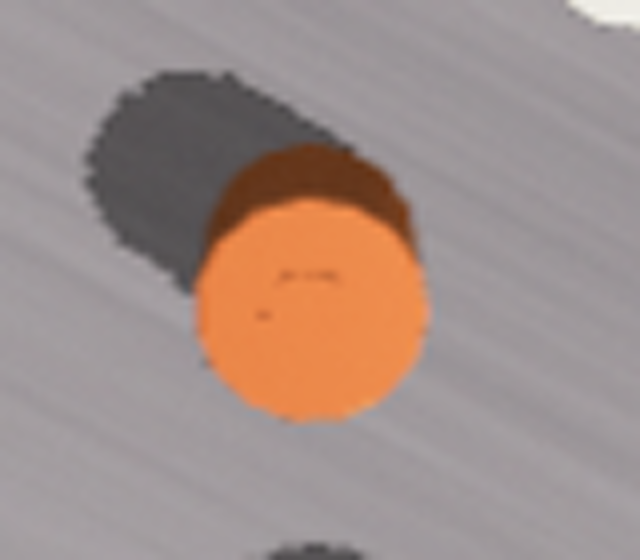

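```bash
python3 - <<'E'
from h import *
m=np.load('m1.npy',allow_pickle=True).item(); b=onplane(m,(248.6,188.4),.044); print(b)
x,y=.5*(b[:2]+[.424,.2495]); print(x,y)
r=qw(down(np.radians(120)))
robot.line_to([x,y,.10],max_speed=.2)
hit=robot.line_to([x,y,.012],max_speed=.08,threshold=8); print(hit)
s=readout.observe(); print(s['tcp_pos'],s['ft_force'].round(2))
m2=eyes.camera_model('wrist'); save('w2',eyes.snapshot('wrist'))
eoat.command_gripper(0.02)
s=readout.observe(); print(s['time'],s['tcp_pos'],s['gripper_width'],s['ft_force'].round(2))
E
```

```text
[0.42163244 0.25068809 0.044     ]
0.4228162185624591 0.25009404282826786
False
[0.42318746 0.25033204 0.01247352] [ 0.09 -0.36  0.34]
6.9167 [0.42280109 0.25013939 0.01201095] 0.038018758485785745 [-0.88 -0.67 -0.23]
```

View pics/w2.png

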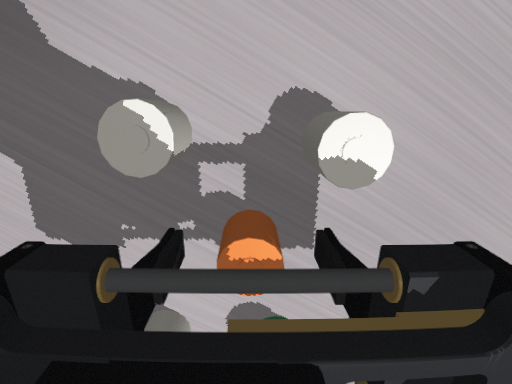

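```bash
cat >> h.py <<'E'
def instool(q):
    p,r=tap(*q); M=r.as_matrix(); return p,M,qw(R.from_matrix(np.c_[M[:,0],-M[:,2],M[:,1]]))
E
python3 - <<'E'
from h import *
q=[.6037,.0169,.18,.2555]
p,M,o=instool(q)
robot.line_to([.4228,.2501,.29],max_speed=.2)
tgt=p+M[:,2]*(.046+.012+.12); print(tgt)
robot.move_ptp(tgt,o)
robot.sleep(.2)
s=readout.observe(); print(s['time'],s['tcp_pos'],s['joint_positions'].round(2),s['ft_force'].round(2),s['gripper_width'])
m=eyes.camera_model('wrist'); np.save('m3.npy',m,allow_pickle=True); save('w3',eyes.snapshot('wrist'))
save('s3',eyes.snapshot('scene'),(190,120,350,240),5); save('d3',eyes.snapshot('side'),(165,120,325,240),5)
print(proj(m,list(tappts(*q).values())))
E
```

```text
[0.55944101 0.00884621 0.2922216 ]
9.725 [0.55937197 0.01067909 0.29222794] [ 1.14 -0.05 -1.16  1.75 -0.09  1.15  1.76] [-0.56  0.41 -0.58] 0.037649467766725085
[[246.83849257 197.44285306]
 [333.98261667 221.54016054]
 [292.99668711 221.52371487]
 [247.04526073 188.10697116]]
```

View pics/w3.png

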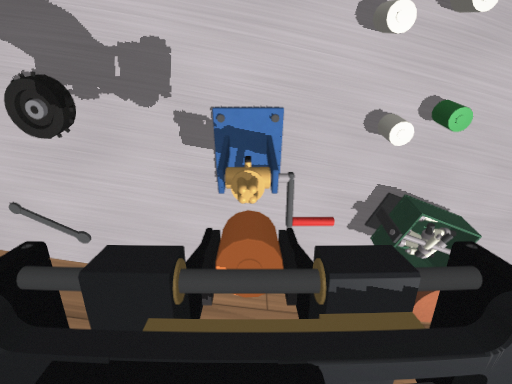

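View pics/s3.png

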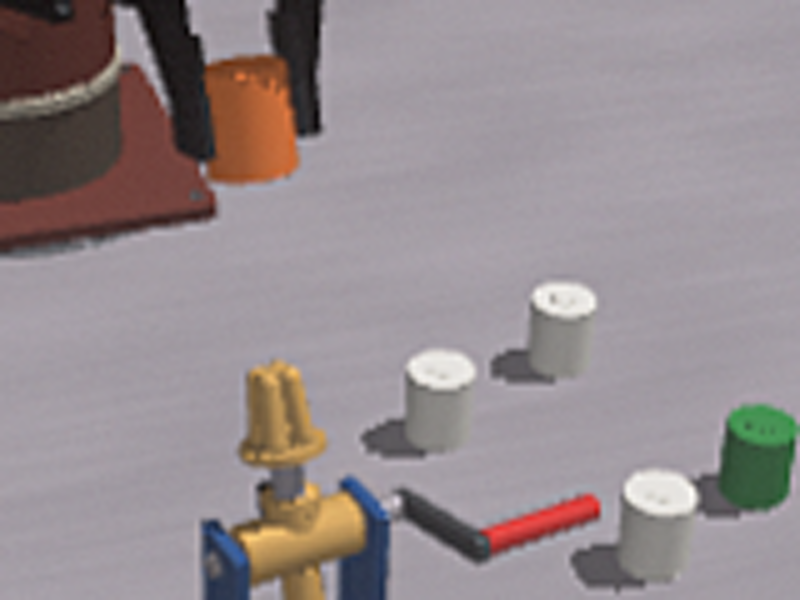

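View pics/d3.png

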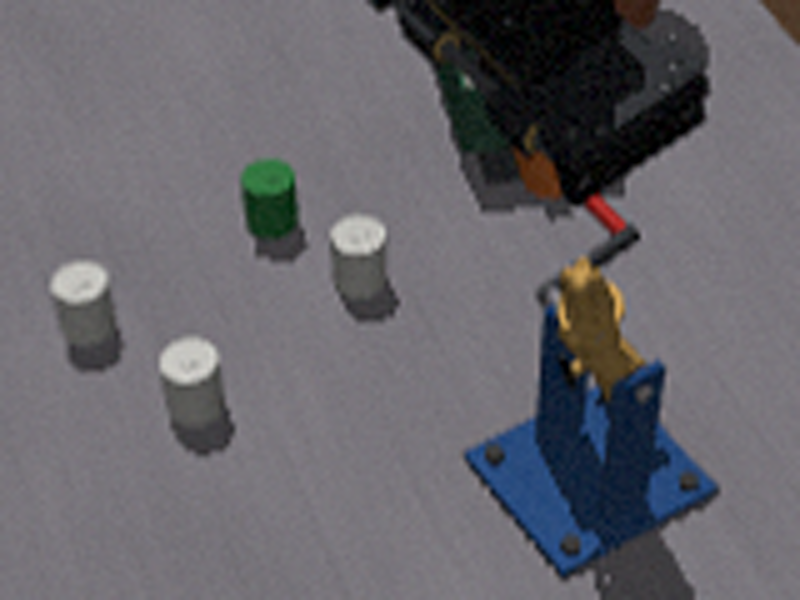

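```bash
python3 - <<'E'
import cv2
a=cv2.imread("pics/w3.png"); cv2.imwrite("pics/w3c.png",cv2.resize(a[95:235,200:345],None,fx=5,fy=4,interpolation=cv2.INTER_CUBIC))
E
```

```text
(no output)
```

View pics/w3c.png

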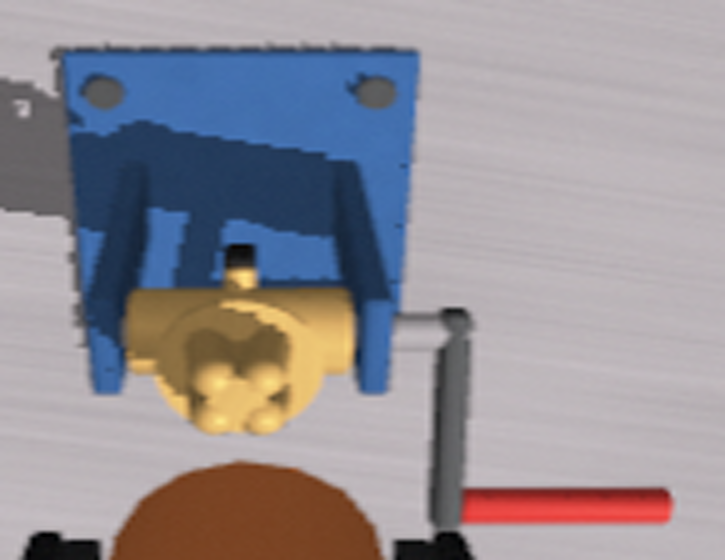

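```bash
cat > fit.py <<'E'
from h import *
sc=eyes.camera_model("scene"); sd=eyes.camera_model("side"); w=np.load('m3.npy',allow_pickle=True).item()
cs=lambda a:(200+a[0]/5-.4,170+a[1]/4.6-.4); cd=lambda a:(165+a[0]/5-.4,140+a[1]/5-.4); cw=lambda a:(200+a[0]/5-.4,95+a[1]/4-.4)
cams=[(sc,cs),(sd,cd),(w,cw)]
P={'tip':[(228,107),(581,168),(240,402)],'pinend':[(545,236),(572,77),(670,506)],'pinroot':[(433,272),(633,130),(462,507)]}
B={'b1':[(120,410),(571,445),(103,92)],'b2':[(207,524),(689,380),None],'b3':[(275,358),(494,355),(376,90)],'b4':[(372,467),None,None]}
sg={'b1':(-1,-1),'b2':(1,-1),'b3':(-1,1),'b4':(1,1)}
def res(q):
    o=[];t=tappts(*q[:4])
    for d in (P,B):
      for n,l in d.items():
        v=t[n] if n in t else basept(q[0],q[1],q[2],[sg[n][0]*q[4],sg[n][1]*q[5],.010])
        for i,((m,f),a) in enumerate(zip(cams,l)):
            if a: o.append(proj(dict(m,eye=m['eye']+q[6+3*i:9+3*i]),v)[0]-f(a))
    o.append(q[6:]/.002*1.0)
    return np.concatenate(o)
s=least_squares(res,[.6,.016,.2,.27,.045,.042]+[0]*9,loss='soft_l1'); print(s.x.round(4)); print(res(s.x)[:-9].reshape(-1,2).round(1).tolist())
s2=least_squares(lambda q:res(np.r_[q,[0]*9]),[.6,.016,.2,.27,.045,.042],loss='soft_l1'); print(s2.x.round(4))
t=tappts(*s.x[:4])
print({k:v.round(4) for k,v in t.items()})
E
python3 fit.py
```

```text
[ 6.033e-01  1.650e-02  1.734e-01  2.668e-01  4.580e-02  4.200e-02
 -1.000e-04 -7.000e-04  3.000e-04 -4.000e-04  7.000e-04  2.000e-04
  5.000e-04 -0.000e+00  6.000e-04]
[[-1.5, 0.1], [0.3, 0.4], [-0.9, 0.3], [0.5, 0.1], [-0.1, -0.0], [-0.0, 0.2], [0.7, -0.4], [-1.8, 0.0], [0.6, -0.3], [-0.1, -0.4], [-0.2, -0.3], [0.3, -0.6], [-0.4, 0.1], [0.2, 0.0], [0.3, 0.2], [0.1, -0.6], [0.1, 0.4], [-0.3, 0.2]]
[0.603  0.0165 0.1743 0.2655 0.046  0.042 ]
{'tip': array([0.5825, 0.0128, 0.1972]), 'pinend': array([0.6399, 0.1427, 0.1358]), 'pinroot': array([0.6496, 0.0875, 0.1358]), 'collar': array([0.5913, 0.0144, 0.1644])}
```

```bash
python3 - <<'E'
from h import *
q=[.603,.0175,.175,.266]
p,M,o=instool(q); 
s=readout.observe(); print(s['tcp_pos'], s['time'])
T=Rq(s['eef_rot']).as_matrix(); sc=eyes.camera_model('scene')
print('axis err',np.degrees(np.arccos(T[:,1]@-M[:,2])))
rim=s['tcp_pos']+T[:,1]*.012
a=np.linspace(0,2*np.pi,40)
pts=rim+.019*(np.outer(np.cos(a),T[:,0])+np.outer(np.sin(a),T[:,2]))
im=cv2.imread('pics/s3.png')
for P in (pts,pts-T[:,1]*.044,tappts(*q)['collar']+.019*(np.outer(np.cos(a),M[:,0])+np.outer(np.sin(a),M[:,1]))):
    u=(proj(sc,P)-[190,120]+.4)*5
    cv2.polylines(im,[u.astype(int)],True,(255,255,0),1)
cv2.imwrite('pics/s3o.png',im[:500,100:500])
E
```

```text
[0.55943048 0.00972263 0.29224108] 9.875
axis err 0.6108145649388368
```

View pics/s3o.png

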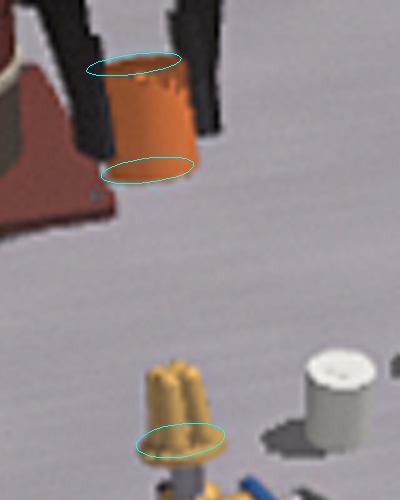

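```bash
cat >> h.py <<'E'
q=[.603,.017,.175,.266]
def at(d): # TCP for rim distance d from unpushed collar
    p,M,o=instool(q); return p+M[:,2]*(.058+d)
def fax():
    s=readout.observe(); p,M,o=instool(q); return s['ft_force']@M, s['tcp_pos'],s['time']
E
python3 - <<'E'
from h import *
p,M,o=instool(q)
robot.line_to(at(.045),max_speed=.15,attitude=o); robot.sleep(.3)
f0,x,t=fax(); np.save('f0.npy',f0); print(f0.round(2),((x-p)@M).round(4),t)
for d in (.034,.028,.022,.017,.013,.010):
    h=robot.line_to(at(d),max_speed=.03,threshold=15)
    f,x,t=fax(); print(d,h,(f-f0).round(2),((x-p)@M).round(4),round(t,2))
    if h: break
save('s4',eyes.snapshot('scene'),(190,140,310,260),5)
E
```

```text
[ 0.5  -0.48 -0.81] [ 0.0004 -0.0002  0.1036] 10.825
0.034 False [ 0.28  0.53 -0.2 ] [-0.0001  0.0002  0.0918] 11.34
0.028 False [-1.13  0.15 -0.69] [-0.0002  0.0001  0.0858] 11.69
0.022 False [-1.53  0.88 -0.55] [-0.0002  0.0001  0.0798] 12.04
0.017 False [-1.54 -0.28 -0.29] [-0.0002  0.0001  0.0748] 12.36
0.013 False [-1.48 -0.31  0.69] [-0.0003 -0.      0.0707] 12.64
0.01 False [-2.76 -1.09  2.93] [-0.0002 -0.0002  0.0679] 12.89
```

View pics/s4.png

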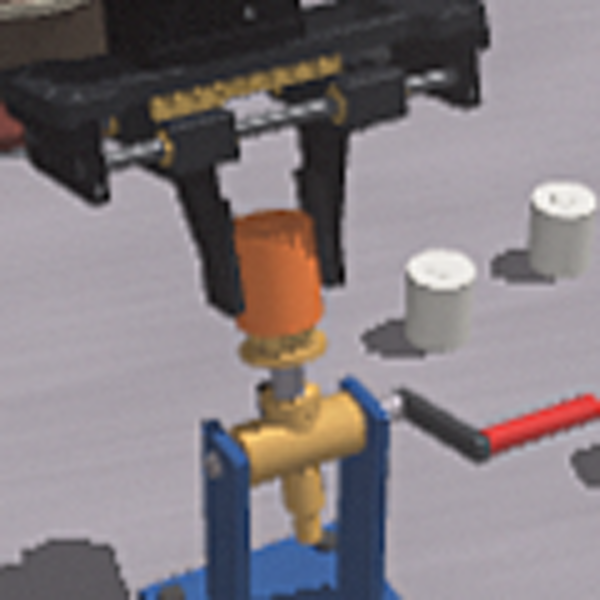

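Bowl is on the spigot, in line, with the rim just above the collar (crop (283,340)). I'll press on in small steps.

```bash
python3 - <<'E'
from h import *
p,M,o=instool(q); f0=np.load('f0.npy')
for d in np.arange(.007,-.0221,-.003):
    robot.line_to(at(d),max_speed=.03)
    f,x,t=fax(); print(round(d,4),(f-f0).round(2),((x-p)@M).round(4),round(t,2))
    if (f-f0)[2]>24: break
save('s5',eyes.snapshot('scene'),(190,140,310,260),5)
E
```

```text
0.007 [-3.42 -0.19  4.01] [-0.     -0.0001  0.0649] 13.19
0.004 [-3.91 -1.25  5.82] [ 0.     -0.0001  0.062 ] 13.44
0.001 [-3.38 -1.34  7.18] [ 0.0001 -0.0001  0.0591] 13.69
-0.002 [-3.97 -1.3   7.38] [ 0.0001 -0.      0.0562] 13.94
-0.005 [-3.61 -2.13  8.73] [ 0.0002 -0.0001  0.0533] 14.19
-0.008 [-5.34 -1.2  10.72] [ 0.0003 -0.      0.0504] 14.44
-0.011 [-4.86 -0.92 12.41] [ 0.0004 -0.0001  0.0475] 14.69
-0.014 [-5.4  -1.9  13.66] [ 0.0004 -0.0001  0.0446] 14.94
-0.017 [-6.7  -1.84 15.16] [ 0.0005 -0.      0.0417] 15.19
-0.02 [-6.58 -0.46 17.17] [ 0.0006 -0.      0.0388] 15.44
```

View pics/s5.png

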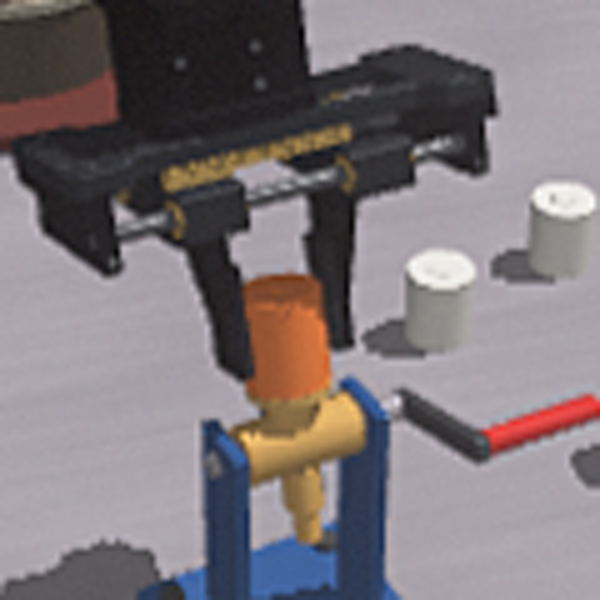

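```bash
python3 - <<'E'
from h import *
p,M,o=instool(q); f0=np.load('f0.npy')
for d in np.arange(-.022,-.0321,-.002):
    robot.line_to(at(d)-M[:,0]*.0007,max_speed=.02)
    f,x,t=fax(); print(round(d,4),(f-f0).round(2),((x-p)@M).round(4),round(t,2))
    if (f-f0)[2]>26: break
save('s6',eyes.snapshot('scene'),(220,180,290,240),8);save('d6',eyes.snapshot('side'),(245,140,325,210),8)
E
```

```text
-0.022 [-5.06 -0.69 18.61] [ 0.0006 -0.      0.0372] 15.75
-0.024 [-7.11 -0.81 26.12] [ 0.0008 -0.0001  0.0357] 16.0
```

View pics/s6.png

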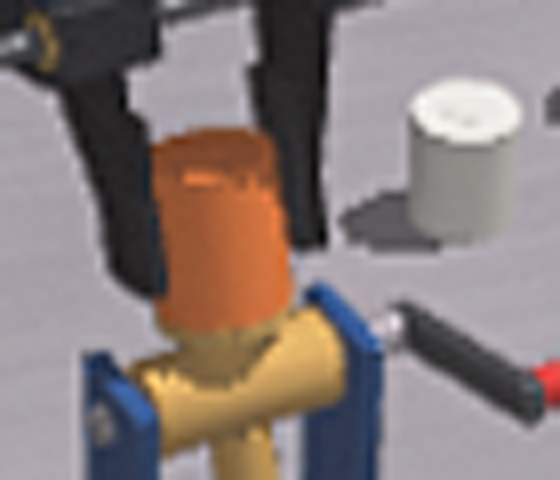

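View pics/d6.png

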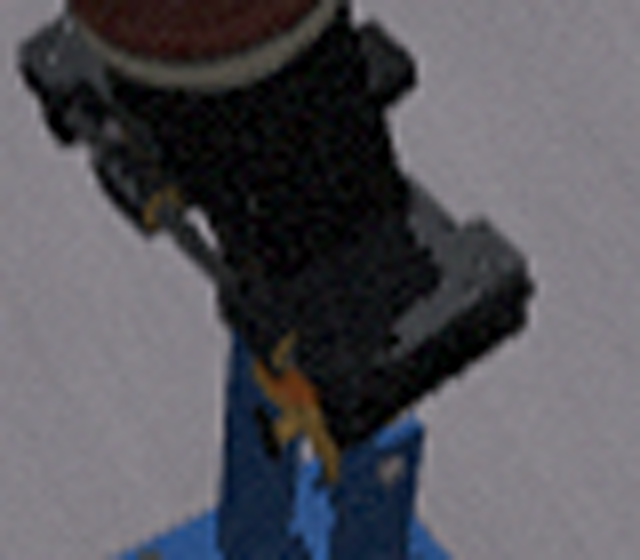

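```bash
python3 - <<'E'
from h import *
p,M,o=instool(q); f0=np.load('f0.npy')
robot.sleep(.3); f,x,t=fax(); print((f-f0).round(2),((x-p)@M).round(4))
for d in (-.018,-.012,-.006,-.003,-.001,.0005):
    robot.line_to(at(d)-M[:,0]*.0007,max_speed=.03)
    f,x,t=fax(); print(round(d,4),(f-f0).round(2),((x-p)@M).round(4),round(t,2))
    if (f-f0)[2]<2: break
robot.sleep(.2);f,x,t=fax(); print((f-f0).round(2))
save('s7',eyes.snapshot('scene'),(220,160,290,230),8)
E
```

```text
[-7.64 -2.17 25.34] [ 0.0008 -0.0001  0.0356]
-0.018 [-4.51 -0.44 15.43] [ 0.0007 -0.0001  0.0413] 16.75
-0.012 [-1.77 -0.4  11.44] [ 0.0006 -0.0001  0.047 ] 17.1
-0.006 [-0.41 -0.28  7.07] [ 0.0005 -0.0001  0.0528] 17.45
-0.003 [ 2.24 -2.2   4.39] [ 0.0004 -0.0001  0.0556] 17.7
-0.001 [ 5.11 -2.26  2.49] [ 0.0002 -0.0001  0.0574] 17.95
0.0005 [ 4.72 -1.29  0.43] [-0.0005  0.      0.0584] 18.2
[ 3.08 -1.94 -0.  ]
```

View pics/s7.png

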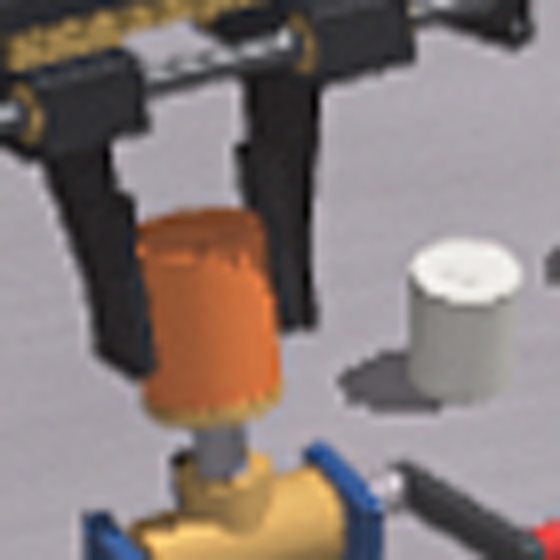

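```bash
python3 - <<'E'
from h import *
p,M,o=instool(q)
eoat.command_gripper(.08)
robot.line_to(at(.10),max_speed=.2); robot.sleep(.1)
print(readout.observe()['time'])
m=eyes.camera_model('wrist'); np.save('m8.npy',m,allow_pickle=True); save('w8',eyes.snapshot('wrist'),(170,80,350,240),4)
save('s8',eyes.snapshot('scene'),(200,160,340,290),4.6); save('d8',eyes.snapshot('side'),(165,140,315,240),5)
E
```

```text
20.1583
```

View pics/w8.png

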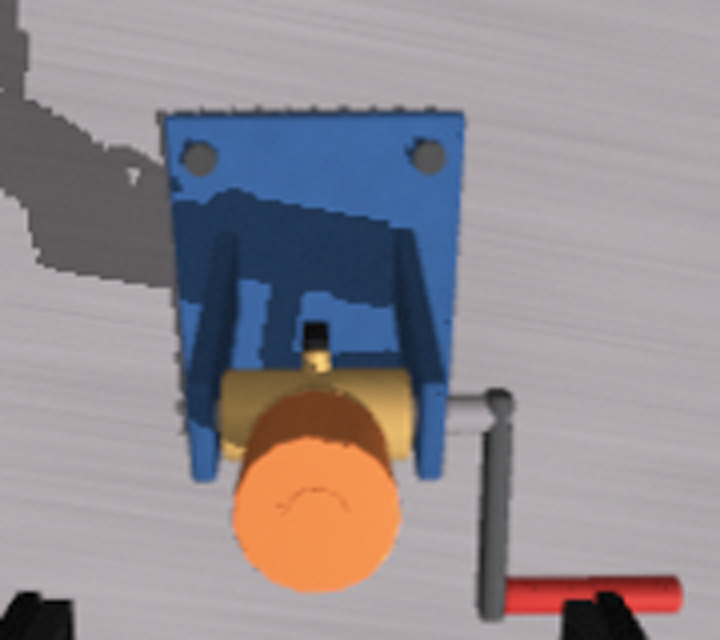

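View pics/s8.png

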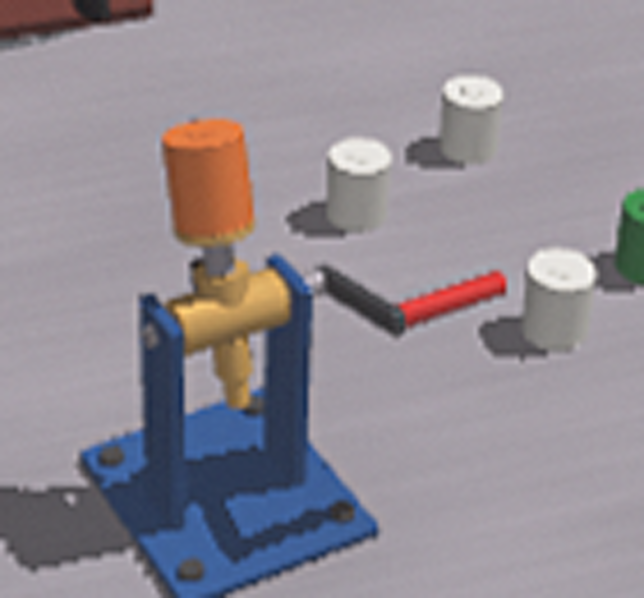

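View pics/d8.png

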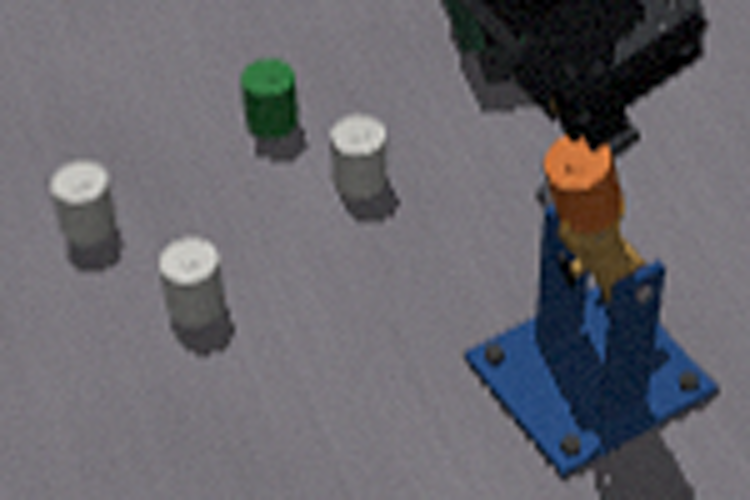

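```bash
cat >> h.py <<'E'
def pinpos(phi,yy=.095):
    p,r=tap(q[0],q[1],q[2],phi); return p+r.apply([.06,yy,0])
E
python3 - <<'E'
from h import *
s=readout.observe(); print(s['tcp_pos'],s['joint_positions'].round(2))
for off in (0,np.pi):
    o=qw(down(q[2]+off)); print(off)
    for ph in (.26,1,1.8,2.6):
        for dz in (-.015,.12):
            j=solver.inverse_kinematics(pinpos(ph)+[0,0,dz],o); print(ph,dz,None if j is None else np.round(j,2))
print(pinpos(.26),pinpos(2.6))
E
```

```text
[0.56172924 0.01000691 0.27136802] [ 1.15 -0.03 -1.18  1.79 -0.08  1.1   1.74]
0
0.26 -0.015 [ 0.39  0.57 -0.89  1.54  0.46  1.25 -0.4 ]
0.26 0.12 [ 0.43  0.5  -0.99  1.36  0.41  1.49 -0.36]
1 -0.015 [ 0.46  0.51 -0.96  1.57  0.43  1.29 -0.39]
1 0.12 [ 0.5   0.45 -1.06  1.37  0.39  1.54 -0.35]
1.8 -0.015 [ 0.58  0.43 -1.06  1.67  0.39  1.27 -0.38]
1.8 0.12 [ 0.64  0.37 -1.17  1.47  0.34  1.52 -0.34]
2.6 -0.015 [ 0.66  0.39 -1.11  1.79  0.37  1.2  -0.39]
2.6 0.12 [ 0.75  0.28 -1.2   1.6   0.26  1.44 -0.3 ]
3.141592653589793
0.26 -0.015 [ 0.5   0.67 -1.1   1.53  0.6   1.32  2.65]
0.26 0.12 None
1 -0.015 [ 0.6   0.65 -1.24  1.56  0.62  1.38  2.62]
1 0.12 None
1.8 -0.015 [ 0.7   0.55 -1.28  1.67  0.54  1.34  2.64]
1.8 0.12 None
2.6 -0.015 [ 0.77  0.5  -1.3   1.79  0.51  1.25  2.65]
2.6 0.12 None
[0.64355752 0.1206444  0.13542483] [0.53583166 0.10159754 0.15093008]
```

```bash
python3 - <<'E'
from h import *
o=qw(down(q[2])); p=readout.observe()['tcp_pos']
robot.line_to(p+[-.01,0,.05],max_speed=.2)
eoat.command_gripper(.05)
g=pinpos(.26)
robot.move_ptp(g+[0,0,.10],o)
robot.sleep(.2)
s=readout.observe(); print(s['time'],s['tcp_pos'],s['ft_force'].round(2))
m=eyes.camera_model('wrist'); np.save('m9.npy',m,allow_pickle=True); im=eyes.snapshot('wrist'); save('w9',im,None,1.5)
save('s9',eyes.snapshot('scene'),(200,140,340,270),4.6)
print(proj(m,[g,pinpos(.26,.118),pinpos(.26,.062)])*1.5)
E
```

```text
23.6333 [0.64362334 0.12025867 0.23576736] [0.54 0.74 0.56]
[[374.08908327 294.49431793]
 [374.11314105 261.15356012]
 [374.05587024 339.46484595]]
```

View pics/w9.png

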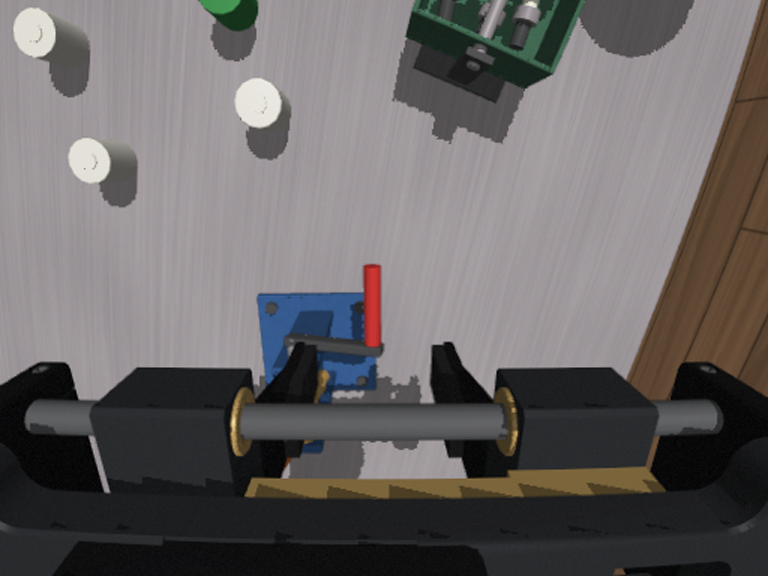

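View pics/s9.png

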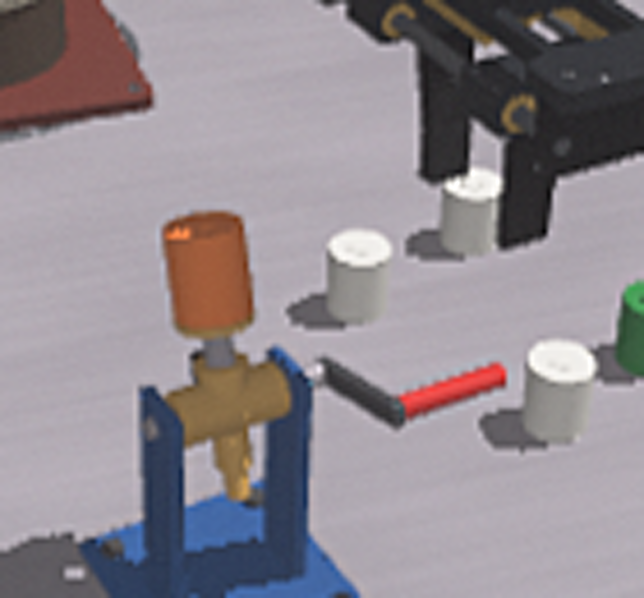

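```bash
python3 - <<'E'
from h import *
g=pinpos(.26,.092)
print(robot.line_to(g+[0,0,-.014],max_speed=.1,threshold=10))
f0=readout.observe()['ft_force']
eoat.command_gripper(.0)
robot.sleep(.1)
s=readout.observe(); print(s['time'],s['tcp_pos'],g,s['ft_force']-f0,s['gripper_width']); np.save('fp.npy',f0)
save('w10',eyes.snapshot('wrist'),None,1.5);save('s10',eyes.snapshot('scene'),(200,140,340,270),4.6)
E
```

```text
False
25.875 [0.6431393  0.11752081 0.12123626] [0.64407984 0.11769022 0.13542483] [-6.63727302 -1.10073609  2.81576381] 0.011087804292669059
```

View pics/s10.png

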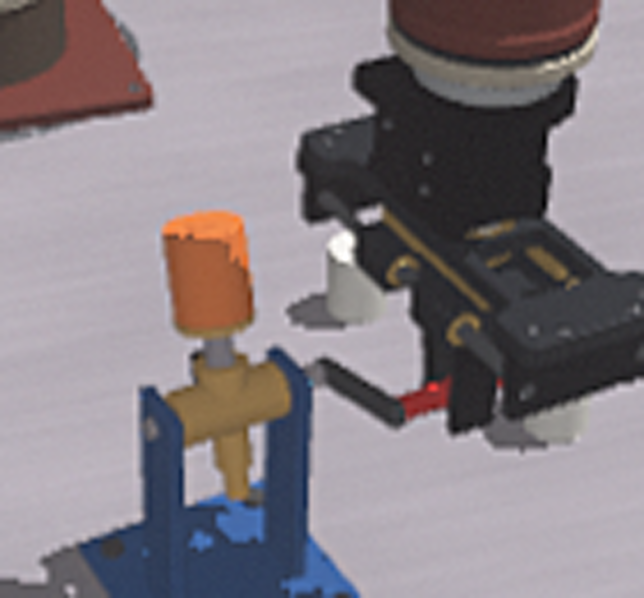

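```bash
cat > swing.py <<'E'
from h import *
import sys
a,b=map(float,sys.argv[1:3]); f0=np.load('fp.npy'); o=qw(down(q[2])); y=R.from_euler('z',q[2])
for i,ph in enumerate(np.arange(a,b+1e-6,.1)):
    robot.line_to(pinpos(ph,.092)+[0,0,-.014]+y.apply([-.0012,0,0]),max_speed=.05)
    s=readout.observe(); f=y.inv().apply(s['ft_force']-f0)
    print(round(ph,2),f.round(1),round(s['gripper_width'],4),round(s['time'],2))
    if np.linalg.norm(f)>45: print('STOP');break
save('ws'+sys.argv[2],eyes.snapshot('wrist'),None,1.5);save('ss'+sys.argv[2],eyes.snapshot('scene'),(200,140,340,270),4.6)
E
python3 swing.py .4 1.4
```

```text
0.4 [ 0.5  1.9 -1.4] 0.0111 26.3
0.5 [ 2.2  0.7 -0.6] 0.0107 26.57
0.6 [3.4 0.8 0.9] 0.0111 26.83
0.7 [4.1 0.7 0.7] 0.0107 27.1
0.8 [4.9 0.8 2.4] 0.0107 27.37
0.9 [6.7 1.  4.1] 0.011 27.63
1.0 [7.  0.2 5.5] 0.0109 27.9
1.1 [7.6 0.8 7.4] 0.0112 28.17
1.2 [ 8.5 -0.5 10. ] 0.0111 28.43
1.3 [ 9.1 -1.1 13.2] 0.011 28.7
1.4 [ 7.8 -1.7 15. ] 0.0107 28.97
```

```bash
ls pics | grep ss
```

```text
ss1.4.png
```

View pics/ss1.4.png

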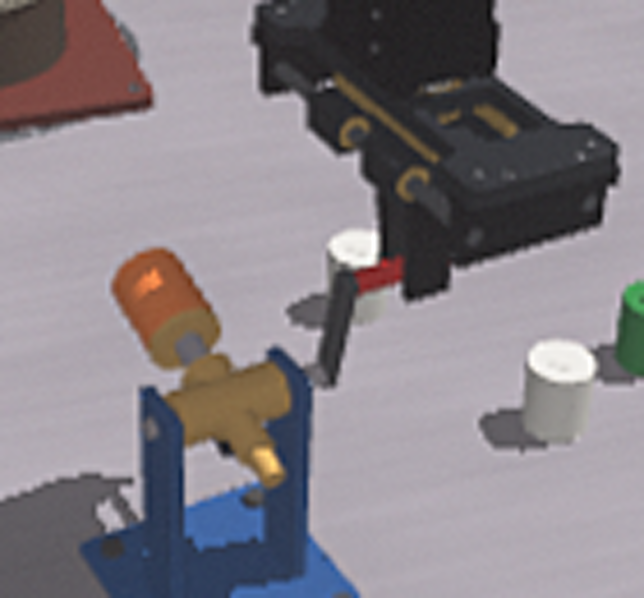

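```bash
sed -i 's/\[0,0,-.014\]/[0,0,-.0125]/' swing.py; python3 swing.py 1.5 2.6
```

```text
1.5 [ 6.9 -1.3 13.8] 0.0112 29.34
1.6 [ 5.4 -0.5 12.7] 0.0111 29.61
1.7 [ 3.8  0.2 13.3] 0.0108 29.88
1.8 [ 4.   0.4 12.4] 0.0107 30.14
1.9 [ 2.9 -0.7 11.1] 0.0109 30.41
2.0 [3.5 1.7 8.2] 0.0107 30.68
2.1 [4.5 0.4 5.6] 0.0109 30.94
2.2 [3.5 1.  4. ] 0.0111 31.21
2.3 [5.5 1.1 2.5] 0.0109 31.48
2.4 [7.3 1.7 1.5] 0.0111 31.74
2.5 [7.5 2.  0.2] 0.011 32.01
2.6 [ 6.6  1.9 -0.1] 0.0109 32.27
```

View pics/ss2.6.png

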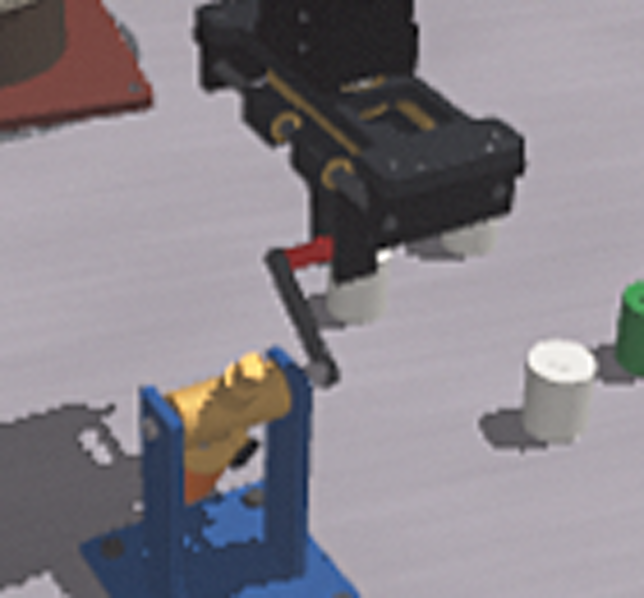

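```bash
sed -i 's/,.1)):/,.05)):/; s/>45/>28/' swing.py; python3 swing.py 2.65 2.8; ls pics|grep ss
```

```text
2.65 [6.  0.3 4.1] 0.011 32.62
2.7 [ 3.7 -0.7 20.8] 0.0106 32.88
2.75 [ 4.  -0.4 29.9] 0.0112 33.12
STOP
ss1.4.png
ss2.6.png
ss2.8.png
```

Stop reached (force rises). Next: relax, release, withdraw upward and check.

```bash
python3 - <<'E'
from h import *
y=R.from_euler('z',q[2])
robot.line_to(pinpos(2.66,.092)+[0,0,-.0125]+y.apply([-.0012,0,0]),max_speed=.03)
eoat.command_gripper(.05)
p=readout.observe()['tcp_pos']
robot.line_to(p+[0,0,.13],max_speed=.15)
robot.line_to(p+y.apply([-.02,.12,.16]),max_speed=.2); robot.sleep(.3)
s=readout.observe(); print(s['time'],s['tcp_pos'],s['ft_force'].round(2))
save('w11',eyes.snapshot('wrist'),None,1.5);save('s11',eyes.snapshot('scene'),(190,150,330,280),4.6);save('d11',eyes.snapshot('side'),(200,100,350,220),5)
sc=eyes.camera_model('scene');sd=eyes.camera_model('side')
for ph in (2.4,2.5,2.6):
    a=pinpos(ph,.118);b=pinpos(ph,.062);print(ph,((proj(sc,[a,b])-[190,150]+.4)*4.6).round(),((proj(sd,[a,b])-[200,100]+.4)*5).round())
E
```

```text
36.575 [0.49317696 0.21190335 0.29504866] [ 0.28 -0.08 -1.1 ]
2.4 [[438. 178.]
 [340. 206.]] [[256. 306.]
 [307. 363.]]
2.5 [[434. 182.]
 [336. 210.]] [[251. 314.]
 [301. 371.]]
2.6 [[430. 187.]
 [333. 215.]] [[246. 322.]
 [296. 379.]]
```

View pics/s11.png

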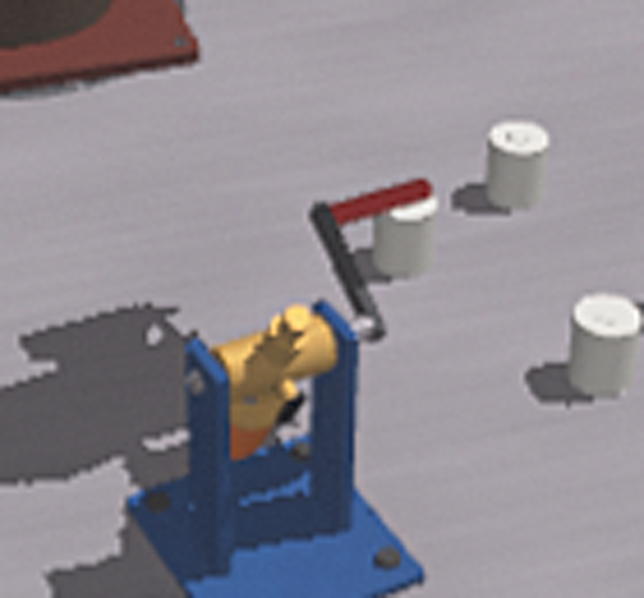

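View pics/d11.png

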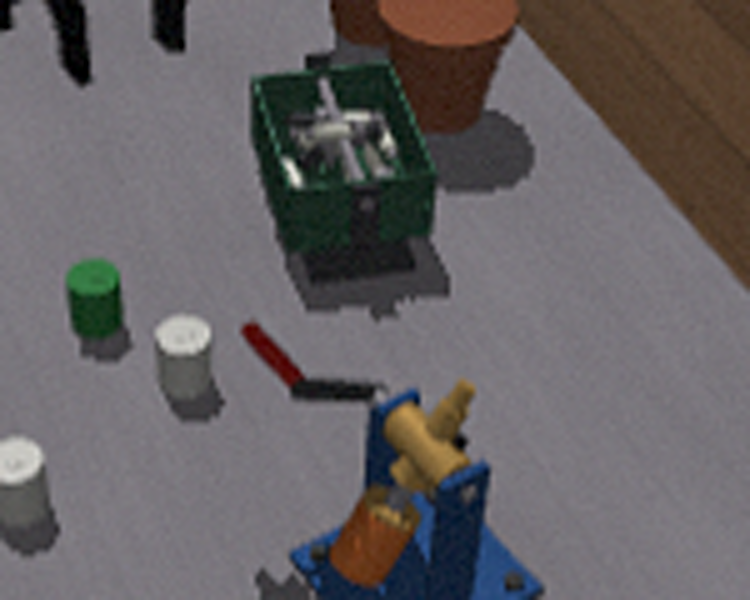

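```bash
python3 - <<'E'
from plant import close_job, readout
print(readout.observe()['time']); print(close_job())
E
```

```text
36.725
the job is handed in; nothing more can be done
None
```

I pressed the orange bowl home on the spigot, swung the tap over to its stop with the crank pin, let go, and handed the job in at 36.7 s.

- **Pressing home:** I did this with the spigot still leaning only about 0.26 rad from vertical. The push rose smoothly to about 18 N, then jumped to 26 N. The gripper height at that moment matched the hard stop with the rim on the collar, so there was no sign of slip in the grip.
- **After release:** the pictures showed the rim against the collar and the bowl in line with the spigot.
- **Swing:** I gripped the pin and followed its arc until the force climbed to about 30 N at the stop, then let go and withdrew clear of everything.
- **Final check:** in both fixed cameras the pin sits within 1–2 pixels of where a 2.6 rad swing puts it. The side view shows the bowl hanging with its rim on the collar.
- **Bystanders:** the bin looks level in the last side picture. I did not re-photograph the hub and gauge at the end, but the arm was not near them after its first move.
- **Small disagreements:** my tap pose and the pictures differed by 1–3 mm, most along the pin. This caused up to about 8 N of sideways force while pressing, and sideways and vertical forces up to about 15 N during the swing.

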